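Set the blue air tap half open on the microscopy bench

ROBOT

A 7-joint arm with a two-finger parallel gripper is mounted at the origin on the work surface. World frame = base frame: x ahead of the robot, y to its left, z up, the work surface at z = 0. Lengths are in m, angles in rad, forces in N, time in s.
With the tool pointing down it reaches from about 0.4 to 0.875 m from the base axis. Payload 6.5 kg.
Tool frame: the origin (TCP) lies at the very end of the fingers, on their centre line; the grasp point (between the pads) lies 19 mm behind it (r.grasp_offset is the distance from the TCP to the grasp point, in m); z points along the fingers, y is the line along which they close (so a half turn about z gives the same grasp; the last joint's range is limited). The gripper opens to 85 mm and grips with 20 to 120 N. Pads are 22 mm wide; open, the fingers measure 114 mm over their backs; the gripper's body (76 mm by 85 mm) begins 54 mm behind the grasp point. The pads swing forward as they close: fully open they stand 13 mm farther back than shut.
Start: joints at [-1.312, 0.536, -0.004, 1.538, 0.003, 1.067, -0.071], TCP at [0.207, 0.616, 0.231] pointing down, gripper open.
Joint ranges: [-2.7, 2.7], [-0.37, 2.16], [-1.27, 1.26], [0.24, 2.4], [-1.31, 4.45], [0.19, 1.91], [-2.76, 2.76]. Speed limits (rad/s): [2.39, 2.39, 3.14, 3.14, 3.14, 3.14, 3.14].

INTERFACE

Orientations are given as a rotation vector (axis times angle).
In Python, from rig import readout, eyes, r gives the robot as it stands.
- The arm moves only by the tool carry_out, never from a script. Its argument "increments" is text: rows parted by semicolons, each of 7 numbers parted by spaces: the shift along the tool's x, y, z in mm, then the turn, a rotation vector about the tool's x, y, z in degrees, then the finger opening in mm, from 0 to 85.4. A call has 1 to 12 rows; each row is the pose to reach, as a shift and turn from the pose commanded when the call began, along the tool's axes at that moment; what a row does not reach only later rows make up. A row lasts 1/10 s, in which the tool goes at most 50 mm and 8.59 degrees, less where a joint would pass 70% of its speed; a pose out of reach is approached as far as the arm can. A call with a gripper value outside its range is refused whole. The fingers move at their own pace and stop on an object; the grip force is fixed at half the most. Time passes only in rows, so rows that repeat a pose let the fingers close. It gives the time, the measured TCP pose, the force, the opening and the grip force at its end, in the units of the state.
- readout.get_state(): the state, without advancing time (a new reading comes with each control period).
- eyes.grab_frame(name): name is "scene" or "top" or "wrist"; returns the picture (400x640x3 uint8, blue, green, red); there is no depth.
- eyes.calibration(name): a dict with "camera_matrix" (3x3 intrinsics, pixels), "R" (3x3) and "t" (3): a world point X has camera coordinates R X + t. Camera axes: x right, y down, z forward; pixel columns grow to the right and rows downward; lengths in m; the calibration is good to about 2 mm. A picture is of the moment at which its call begins: read the wrist's pose just before it. calibration takes no time and is no camera call; for the wrist camera it gives the pose at the moment of the call.
- r.finish_job(): hands the job in; it is judged then, once.
The state is a dict: "t": time; "q": joint angles; "joint_vel": joint speeds; "joint_efforts": joint torques, N m; "tool_pos": TCP position; "ee_rot": TCP orientation; "wrist_force": force on the tool from outside, world axes, zero at the start; "wrist_torque": the same for the moment, N m; "grip_width": finger opening in m; "grasp_force": force on a finger pad.
Only numpy, scipy, OpenCV 4.12 (cv2) and the standard library are available. Lean on these libraries where they do the work, as an engineer would, in place of code of your own. Each camera call takes 0.05 s, during which the arm holds its last target. There are 200 camera calls.

TASK

Turn the blue lever of the air tap to half open, so that it points along the green mark at 45 degrees, ready to blow the microscope slides dry gently. Leave the yellow gas tap as it is, do not knock the clear beaker about, and let go of the lever when it is set.

Things in the scene. Friction and masses are not known exactly. Their poses are not given: they have to be found in the camera images.
- air_tap: Fixed air tap: steel column on a 68 mm foot, blue band, blue lever on top. Origin: centre of the foot on the bench; z up, the axis the lever turns on. White dial of 88 mm diameter, top 74 mm above the bench, with a red mark along +x (shut), green at 45 deg (half open), black along +y (open). Outlet nozzle along +y, 20 mm thick, centre 45 mm up, out to 70 mm from the axis.
- air_lever (a joint): Angle (rad) of the blue lever: 0 shut, long arm along air_tap's +x; grows anticlockwise from above to 1.571, open, along +y. Starts at 0 to 0.3, friction 0.12 N m, stays where left. Flat bar 12 mm wide, 84 to 102 mm above the bench, from 15 mm behind the axis to 85 mm out. Past the dial (44 mm) it overhangs freely; pinch across its width from above, best 62 mm from the axis.
- gas_tip (a point): Outer end of the yellow lever of the gas tap, which is of the same make and size as the air tap but with yellow band and lever, and stands at least 220 mm from it, to its left or right. The point is on the lever's top, 85 mm from that tap's axis, 102 mm above the bench. x points outward along the lever, z up. The lever turns as easily as the blue one and must stay as it is.
- beaker: Loose clear plastic beaker, 68 mm across the rim and 90 mm tall, standing beyond the taps as seen from the robot. Origin: centre of its underside; z up.

How it is judged:
At the end, for the whole second after the job is handed in: The blue lever rests at half open, 45 degrees from shut (0.785 rad) within 10 degrees, along the green mark; the tip of the yellow gas lever is within 15 mm of where it was, and the beaker stands upright within 30 mm of where it was (value of joint air_lever between 0.61 and 0.96 rad and velocity of joint air_lever between -0.05 and 0.05 rad/s and distance of beaker from where it was at the start of the episode below 0.03 m and angle between beaker's own z axis and vertical below 0.2 rad and distance of gas_tip from where it was at the start of the episode below 0.015 m); the robot touches nothing.
It fails at once if the yellow gas lever is turned (its tip moved more than 20 mm) (distance of gas_tip from where it was at the start of the episode above 0.02 m).
It fails at once if the beaker is knocked over (angle between beaker's own z axis and vertical above 0.5 rad).
It also fails if it takes over 32 s, if anything falls off the work surface, if the arm or the gripper's body presses on something with over 40 N, if the wrist force passes 120 N, or if a joint passes its speed limit or range.

## Working session

There is one attempt and no reset: what is moved stays moved. The work goes in short steps, Python scripts to look and compute and a tool call to move; the robot and the scene stay as the last step left them, time stands still between calls to the robot, and variables do not carry over. Pictures are saved under pics/ and viewed, at most 10 in all, crops included, and the job is handed in when it is done.

Besides the shell and the picture viewer there is one more tool, called after ">>>" as a command line: name --argument value ..., lists and objects as JSON in quotes. carry_out: Moves the arm, as the interface text tells. Its arguments: {"type":"object","properties":{"increments":{"type":"string"}},"required":["increments"]}

```bash
mkdir -p pics; python3 - <<'E'
from rig import readout, eyes, r
import cv2,numpy as np
s=readout.get_state();print(s['t'],s['tool_pos'],s['ee_rot'],s['grip_width'])
for n in("top","scene"):
    im=eyes.grab_frame(n);cv2.imwrite(f"pics/{n}0.png",im);c=eyes.calibration(n);print(n,c)
E
```

```text
0.0 [0.207255   0.61538689 0.23037804] [-5.07820743e-01 -3.10012816e+00  2.84081024e-03] 0.08492812761313201
top {'camera_matrix': array([[450.43482919,   0.        , 319.52645114],
       [  0.        , 450.43482919, 201.65497261],
       [  0.        ,   0.        ,   1.        ]]), 'R': array([[-0.00911126, -0.99995531,  0.00252313],
       [-0.99731144,  0.00890363, -0.07273669],
       [ 0.07271097, -0.00317907, -0.99734799]]), 't': array([-0.01291897,  0.65270922,  1.0013554 ])}
scene {'camera_matrix': array([[437.86363592,   0.        , 317.66703075],
       [  0.        , 437.86363592, 204.39015116],
       [  0.        ,   0.        ,   1.        ]]), 'R': array([[ 0.43543942,  0.90007483, -0.01605659],
       [ 0.65334992, -0.32824827, -0.68219276],
       [-0.61929508,  0.28656304, -0.73099605]]), 't': array([-0.27458554, -0.37548189,  1.31657687])}
```

View pics/top0.png

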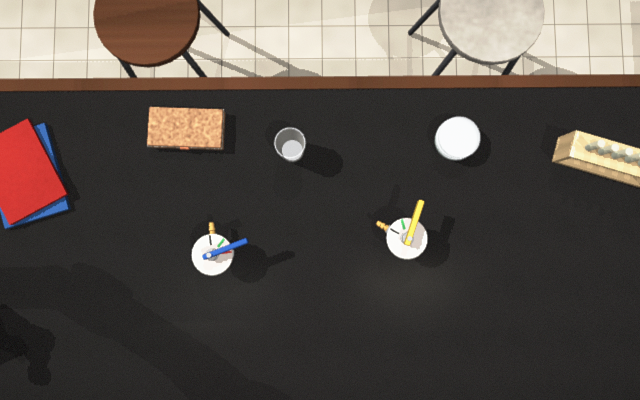

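View pics/scene0.png

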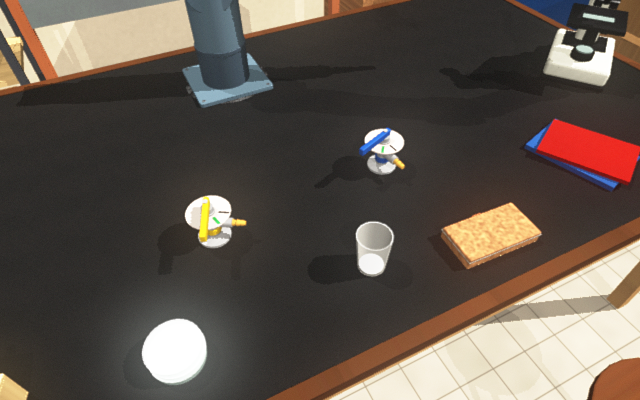

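The top view shows the blue tap's dial at (212,255) with its lever tip near (245,241), the yellow tap at (407,239) and the beaker at (290,145). The scene view agrees, and nothing stands close to the blue tap.

```bash
cat > h.py <<'E'
import cv2,numpy as np
from rig import readout, eyes, r
def ray(c,uv,z):
    uv=np.atleast_2d(uv).astype(float)
    d=np.c_[uv,np.ones(len(uv))]@np.linalg.inv(c['camera_matrix']).T@c['R']
    o=-c['R'].T@c['t']
    return (o+d*((z-o[2])/d[:,2])[:,None])[:,:2]
def pix(hsv,lo,hi,box):
    m=cv2.inRange(hsv,np.array(lo),np.array(hi));k=np.zeros_like(m);x0,y0,x1,y1=box;k[y0:y1,x0:x1]=255
    m=m&k
    n,l,st,_=cv2.connectedComponentsWithStats(m)
    if n<2:return np.zeros((0,2))
    return np.argwhere(l==1+st[1:,4].argmax())[:,::-1]
E
python3 - <<'E'
from h import *
for n,box,p in(("top",(185,215,262,285),'a'),("scene",(350,120,412,180),'b')):
    im=cv2.imread(f"pics/{n}0.png");hsv=cv2.cvtColor(im,cv2.COLOR_BGR2HSV);c=eyes.calibration(n)
    b=pix(hsv,(105,120,60),(128,255,255),box);g=pix(hsv,(45,90,60),(85,255,255),box)
    w=pix(hsv,(0,0,150),(179,60,255),box)
    # dial: ellipse through white hull
    e=cv2.fitEllipse(cv2.convexHull(w.astype(np.int32)));C=ray(c,e[0],.074)[0]
    B=ray(c,b,.102);v=np.linalg.svd(B-B.mean(0),full_matrices=0)[2][0]
    pr=(B-B.mean(0))@v;G=ray(c,g,.074).mean(0) if len(g) else np.nan*C
    print(n,len(b),len(g),'dial',C,e,'lever mean',B.mean(0),'dir',np.degrees(np.arctan2(v[1],v[0])),'ends',B.mean(0)+v*pr.min(),B.mean(0)+v*pr.max(),'green',G,np.degrees(np.arctan2(*(G-C)[::-1])))
    cv2.imwrite(f"pics/{n}c.png",cv2.resize(im[box[1]:box[3],box[0]:box[2]],None,fx=6,fy=6,interpolation=2))
a=cv2.imread("pics/topc.png");b=cv2.imread("pics/scenec.png");H=max(len(a),len(b))
cv2.imwrite("pics/cc.png",np.hstack([cv2.copyMakeBorder(i,0,H-len(i),0,0,0) for i in(a,b)])[:600,:])
print(a.shape,b.shape)
E
python3 -c "
import cv2;i=cv2.imread('pics/cc.png');cv2.imwrite('pics/cc.png',cv2.resize(i,(790,int(i.shape[0]*790/i.shape[1]))))"
```

```text
top 228 18 dial [0.53802785 0.21360745] ((211.70469665527344, 254.18148803710938), (40.78351593017578, 41.725914001464844), 30.816253662109375) lever mean [0.55501622 0.16860897] dir -69.08273318276689 ends [0.53923524 0.20989792] [0.56876814 0.13262878] green [0.56281289 0.19492673] -37.00568635503142
scene 268 10 dial [0.57472567 0.19566661] ((386.1688537597656, 152.22000122070312), (31.181766510009766, 46.551048278808594), 28.017004013061523) lever mean [0.5606887  0.16871605] dir 112.21838892984914 ends [0.57941342 0.12287458] [0.53700252 0.22670405] green [0.56021752 0.19518065] -178.0815517920346
(420, 462, 3) (360, 372, 3)
```

View pics/cc.png

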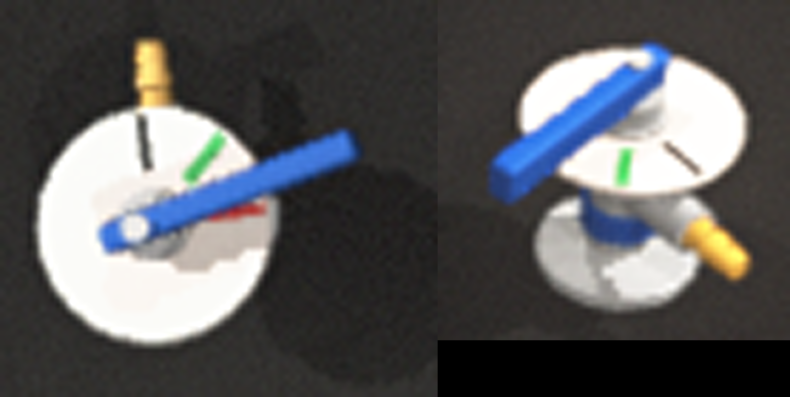

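The top view puts the axis at (0.538, 0.214). The green mark lies at -37° in the world and the lever at about -69.5°, so it needs to turn about +32.5°. The pinch point is (0.560, 0.1555). I'm going to hover above it.

>>> carry_out --increments "-20 -13 5 0 0 2 70; -60 -40 10 0 0 6 70; -105 -71 15 0 0 11 70; -150 -101 20 0 0 16 70; -195 -131 25 0 0 21 70; -240 -161 30 0 0 26 70; -285 -192 35 0 0 31 70; -330 -222 40 0 0 36 70; -375 -252 40 0 0 41 70; -420 -282 40 0 0 46 70; -460 -310 40 0 0 50 70; -481 -323 40 0 0 51 70"

```text
t: 1.3
tool_pos: [0.5555, 0.1614, 0.1911]
ee_rot: [-1.795, -2.578, 0.001]
wrist_force: [1.2, -0.2, -0.2]
grip_width: 0.0701
grasp_force: 0.0
```

```bash
cat > m.py <<'E'
from h import *
from scipy.spatial.transform import Rotation as Ro
import sys
s=readout.get_state();p=s['tool_pos'];R=Ro.from_rotvec(s['ee_rot']).as_matrix()
print(s['t'],p,'yaw y',np.degrees(np.arctan2(R[1,1],R[0,1])),R[:,2],s['grip_width'])
c=eyes.calibration("wrist");im=eyes.grab_frame("wrist");cv2.imwrite(f"pics/{sys.argv[1]}.png",im)
hsv=cv2.cvtColor(im,cv2.COLOR_BGR2HSV);bx=(0,0,640,400)
b=pix(hsv,(105,120,60),(128,255,255),bx);g=pix(hsv,(45,90,60),(85,255,255),bx)
print(len(b),len(g),b.min(0),b.max(0))
B=ray(c,b,.102);v=np.linalg.svd(B-B.mean(0),full_matrices=0)[2][0];pr=(B-B.mean(0))@v
print('lever dir',np.degrees(np.arctan2(v[1],v[0])),B.mean(0)+v*pr.min(),B.mean(0)+v*pr.max())
if len(g):
    G=ray(c,g,.074);v=np.linalg.svd(G-G.mean(0),full_matrices=0)[2][0];print('green',G.mean(0),np.degrees(np.arctan2(v[1],v[0])))
for P in([.5597,.1555,.078],):
    print('tool shift mm',R.T@(np.array(P)-p)*1000)
E
python3 m.py w1
```

```text
1.3 [0.55551948 0.16143817 0.19109197] yaw y 20.283577397131467 [-5.38274061e-04 -1.56901893e-04 -9.99999843e-01] 0.07009092458160167
1926 208 [311 125] [328 241]
lever dir 110.89488681460814 [0.56718407 0.13354256] [0.53809538 0.20973872]
green [0.56198333 0.19296068] -37.54176778193614
tool shift mm [ -7.02364201   1.92596411 113.09063128]
```

View pics/w1.png

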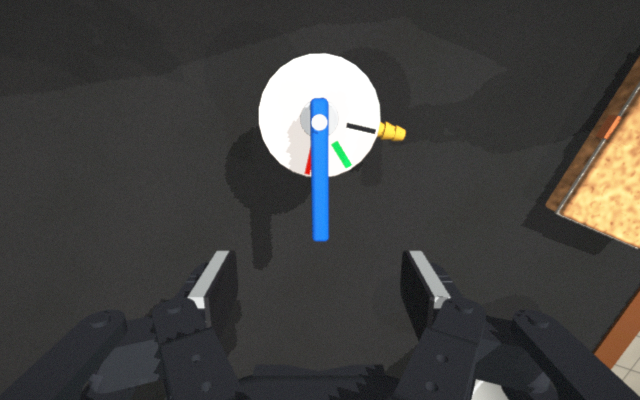

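The wrist view shows the lever vertical at column 319, its tip at (320,240) and the green mark at (342,155), so the tool is aligned. The wrist measurement gives lever -69.1° and green about -38°, a turn of about 31°. I'll let the arm settle while descending part-way.

>>> carry_out --increments "0 0 20 0 0 0.5 50; 0 0 50 0 0 0.5 50; 0 0 60 0 0 0.5 50; 0 0 60 0 0 0.5 50; 0 0 60 0 0 0.5 50"

```text
t: 1.85
tool_pos: [0.5553, 0.1635, 0.132]
ee_rot: [1.804, 2.572, 0.001]
wrist_force: [0.1, 0.0, 0.0]
grip_width: 0.0499
grasp_force: 0.0
```

```bash
python3 m.py w2
```

```text
1.85 [0.55527092 0.16347919 0.13204626] yaw y 19.911268633973123 [ 6.53787019e-04  1.75143211e-04 -9.99999771e-01] 0.0499443594412941
3760 346 [306 105] [330 288]
lever dir -69.26646059426747 [0.53219163 0.22580291] [0.56708784 0.13361602]
green [0.56187684 0.19297293] -37.601398779642174
tool shift mm [-9.00745959  1.41043906 54.04774463]
```

>>> carry_out --increments "-9 1 10 0 0 -0.8 50; -9 1 30 0 0 -0.8 50; -9 1 46 0 0 -0.8 50; -9 1 54 0 0 -0.8 50; -9 1 54 0 0 -0.8 50; -9 1 54 0 0 -0.8 30; -9 1 54 0 0 -0.8 18; -9 1 54 0 0 -0.8 6; -9 1 54 0 0 -0.8 6; -9 1 54 0 0 -0.8 6; -9 1 54 0 0 -0.8 6; -9 1 54 0 0 -0.8 6"

```text
t: 3.1
tool_pos: [0.5592, 0.1551, 0.0783]
ee_rot: [1.785, 2.585, 0.001]
wrist_force: [-1.4, -0.7, 5.1]
grip_width: 0.0108
grasp_force: 59.4
```

```bash
cat > a.py <<'E'
from h import *
from scipy.spatial.transform import Rotation as Ro
s=readout.get_state();p=s['tool_pos'];R=Ro.from_rotvec(s['ee_rot']).as_matrix()
print(s['t'],p,'yaw',np.degrees(np.arctan2(R[1,1],R[0,1])),s['grip_width'],s['grasp_force'],s['wrist_force'])
A=np.array([.5372,.2131]);d=p[:2]-A;a0=np.arctan2(d[1],d[0]);rr=np.hypot(*d);print('radius',rr,'ang',np.degrees(a0))
for k in (5,10,15,20,25,30,31.5):
    a=a0+np.radians(k);print(k,np.round(R.T@np.r_[A+rr*np.array([np.cos(a),np.sin(a)])-p[:2],0]*1000,1))
E
python3 a.py
```

```text
3.1 [0.55921627 0.15510981 0.0783309 ] yaw 20.726854580099484 0.010770177832907686 59.38632667064667 [-1.41386812 -0.70228156  5.11783126]
radius 0.06202885440638471 ang -69.2104828003507
5 [0.2 5.4 0. ]
10 [ 1.  10.8  0. ]
15 [ 2.1 16.1  0. ]
20 [ 3.8 21.2  0. ]
25 [ 5.8 26.2  0. ]
30 [ 8.3 31.   0. ]
31.5 [ 9.2 32.4  0. ]
```

Gripped. I'll turn the lever along the arc; a positive world turn is a negative turn about tool z.

>>> carry_out --increments "0 3 0 0 0 -3 6; 0.5 7 0 0 0 -6.5 6; 1 10.8 0 0 0 -10 6; 2.1 16.1 0 0 0 -15 6; 3.8 21.2 0 0 0 -20 6; 5.8 26.2 0 0 0 -25 6; 7.8 30 0 0 0 -29 6; 9.2 32.4 0 0 0 -31.5 6; 9.2 32.4 0 0 0 -31.5 6; 9.2 32.4 0 0 0 -31.5 6; 9.2 32.4 0 0 0 -31.5 6"

```text
t: 4.2
tool_pos: [0.5857, 0.175, 0.0783]
ee_rot: [-1.016, -2.972, 0.001]
wrist_force: [-3.3, -1.9, 6.6]
grip_width: 0.0108
grasp_force: 59.6
```

```bash
python3 a.py|head -2; python3 m.py w3
```

```text
4.2 [0.58566328 0.17502596 0.07827366] yaw 52.2379460066135 0.010759240212149756 59.57288324832916 [-3.29606321 -1.94583582  6.55693739]
radius 0.06163052794678856 ang -38.154117890723356
4.2 [0.58566328 0.17502596 0.07827366] yaw y 52.2379460066135 [-5.78072322e-04 -2.37186589e-04 -9.99999805e-01] 0.010759240212149756
7240 0 [299  84] [334 339]
lever dir -37.18213560901642 [0.52580951 0.22051892] [0.60361056 0.16150294]
tool shift mm [  8.56808089 -31.33579306   0.2933044 ]
```

View pics/w3.png

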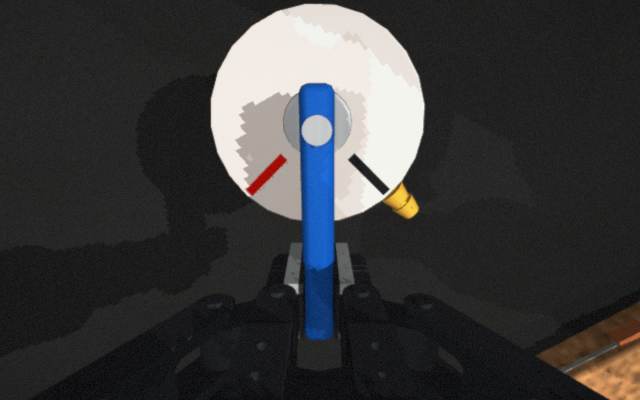

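The lever (column 317) sits midway between the red mark (265,175) and the black mark (370,174), hiding the green one. Now I'll open the fingers and lift.

>>> carry_out --increments "0 0 0 0 0 0 20; 0 0 0 0 0 0 40; 0 0 0 0 0 0 40; 0 0 0 0 0 0 40; 0 0 -20 0 0 0 40; 0 0 -50 0 0 0 40; 0 0 -85 0 0 0 40; 0 0 -110 0 0 0 40; 0 0 -120 0 0 0 40; 0 0 -120 0 0 0 40; 0 0 -120 0 0 0 40"

```text
t: 5.35
tool_pos: [0.5852, 0.1749, 0.196]
ee_rot: [-1.017, -2.971, 0.002]
wrist_force: [0.4, -0.5, -1.2]
grip_width: 0.0403
grasp_force: 0.0
```

```bash
python3 m.py w4; python3 -c "
from rig import readout as o
s=o.get_state();print(s['wrist_force'],abs(s['joint_vel']).max())"
```

```text
5.35 [0.58520853 0.17491469 0.19597658] yaw y 52.197560147649725 [-1.79219726e-03 -6.21015578e-04 -9.99998201e-01] 0.04027346305241016
1949 0 [310 113] [328 230]
lever dir -37.03940679833809 [0.53873065 0.21076587] [0.6045899  0.16106631]
tool shift mm [  8.1327611  -30.78779197 118.0341373 ]
[-0.46714069 -0.1396159   0.55073528] 0.00682963107317547
```

View pics/w4.png

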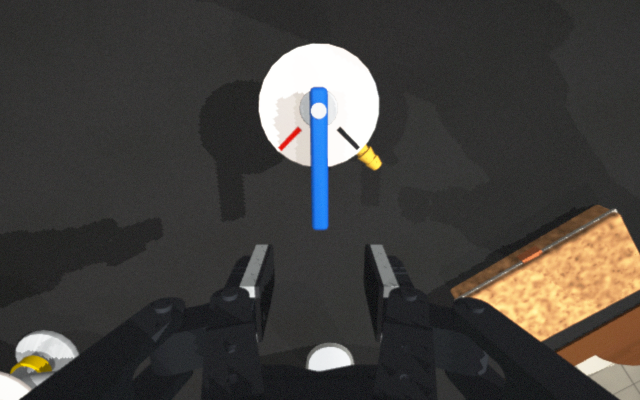

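The lever (column 319, tip at (320,228)) is free and stands midway between the red mark (289,138) and the black mark (347,138). The beaker and gas tap were never approached, so I'm handing in.

```bash
python3 -c "
from rig import r
print(r.finish_job())"
```

```text
the job is handed in; nothing more can be done
None
```

The blue lever is set at half open, within about 1° of the green mark by the wrist camera, and released; the gripper never went near the gas tap or beaker, and the job is handed in (no verdict was returned).

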